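# Clear the scraper off the offcut bin and hold its sprung lid just short of balance

## Task

The flat scraper lying on the offcut bin's lid is in the way: first slide it blade first, fully home, into the empty slotted holder and let go of it. Then raise the bin's sprung lid just past its balance point without letting it swing right open, ease it back, and finish while holding it still with the fingers just below the balance point, where it would drop shut if let go. Leave the other things on the bench where they are.

Things in the scene. Friction and masses are not known exactly. Their poses are not given: they have to be found in the camera images.
- scraper: Flat scraper, at first lying on the bin's lid; 0.16 kg. Steel blade 80 mm long, 60 wide, 4 thick, flush with the underside; wooden handle 104 mm long, 26 wide, 28 high, whose 8 mm next to the blade are a dark ferrule 34 wide, 26 high. Origin: underside, at the shoulder where blade meets ferrule; x points along the blade away from the handle, z up. Grip the handle 45 to 60 mm behind the origin.
- holder: Empty wooden holder, fixed: base 200 x 94 mm, 12 high; its front 120 mm is an open apron, the far 80 mm carry a block (top 52 mm up) with a level slot through, 72 wide, 12 high, floor flush with the apron. Origin: on the bench under the middle of the slot's mouth; x into the slot (away from the robot), z up. Scraper home: its origin 12 mm above this one, axes agreeing; the ferrule cannot enter.
- holder_full: A second holder of the same make, fixed, whose slot is taken by another scraper (fixed). The two holders stand side by side, either one on the left. Same origin and axes.
- bin: Fixed plywood offcut bin, 220 mm (x) by 250 mm (y), 100 mm high, covered by the grey lid. Origin: centre of its underside; x points from the robot side to the hinge side, z up.
- lid_hinge (a point): Middle of the lid's hinge line, which runs along the bin's y axis: 115 mm along the bin's x from its origin, 100 mm above the bench.
- lid (a joint): Opening of the sprung lid: 0 shut (level), grows as the front edge (robot side) rises, stop 1.75 rad (right open). Plate 245 mm deep, 260 wide, 6 thick, top 106 mm up when shut, 20 mm front lip. Weight and spring balance at 0.90 rad: below, it falls shut; above, it swings open. Pull at the bar under 3 N. Just past balance: 0.95 rad or a little more; just below: 0.70 to 0.86 rad.
- lid_bar (a point): Middle of the lid's handle: a round steel bar, diameter 12 mm, parallel to the hinge, 110 mm between its posts, 215 mm from the hinge along the lid and 40 mm off the hinge's plane (34 mm above the lid's top): 140 mm above the bench when shut, 293 mm at balance. The bar can turn between the fingers as the lid swings.
- frame: Bystander: small wooden frame, 90 x 70 x 80 mm, behind, between bin and holders. Origin: centre of underside.
- hammer: Bystander: hammer with yellow handle lying left of the holders. Origin: centre of underside.
- glue: Bystander: white glue bottle, 56 mm across, 150 mm high, behind the bin. Origin: centre of underside.
- offcut: Bystander: round-ended plywood offcut, 75 x 50 x 9 mm, flat on the bench between bin and holders. Origin: centre of its straight part's underside.
- square_offcut: Bystander: square offcut, 60 x 60 x 8 mm, flat on the bench in front of the bin. Origin: centre of underside.
- tin: Bystander: white dish, 90 mm across, 35 mm high, behind the holders. Origin: centre of underside.
- tin_lid: Bystander: grey round lid, 96 mm across, 10 mm high, at the left, beyond the hammer. Origin: centre of underside.

How it is judged:
By the outcome, as a careful person would: the job done as asked, in the order asked, and still so for the second after the job is handed in, while the arm keeps its last pose, push and grip.
It also fails if it takes over 67 s, if anything falls off the work surface, if the arm or the gripper's body presses on something with over 40 N, if the wrist force passes 120 N, or if a joint passes its speed limit or range.

## Robot

A 6-joint arm with a two-finger parallel gripper is mounted at the origin on the work surface. World frame = base frame: x ahead of the robot, y to its left, z up, the work surface at z = 0. Lengths are in m, angles in degrees, forces in N, time in s.
With the tool pointing down it reaches from about 0.3 to 0.75 m from the base axis. Payload 8.5 kg.
Tool frame: the origin (TCP) lies at the very end of the fingers, on their centre line; the grasp point (between the pads) lies 19 mm behind it; z points along the fingers, y is the direction in which the jaws open and shut (so a half turn about z gives the same grasp; the last joint's range is limited). The gripper opens to 85 mm and grips with 20 to 120 N. Pads are 22 mm wide; open, the fingers measure 114 mm over their backs; the gripper's body (76 mm by 85 mm) begins 54 mm behind the grasp point. The pads swing forward as they close: fully open they stand 13 mm farther back than shut.
Start: joints at [57.737, 21.807, 74.336, -0, 83.858, -12.336], TCP at [0.187, 0.517, 0.231] pointing down, gripper open.
Joint ranges: [-178.18, 178.18], [-50.72, 133.34], [12.68, 142.11], [-81.47, 261.47], [9.98, 163.14], [-165.26, 165.26]. Speed limits (degrees/s): [136.94, 136.94, 180, 180, 180, 180].

## Interface

Orientations are given as a 3x3 rotation matrix whose columns are the frame's x, y, z axes.
In Python, from rig import env, vision, close_job, spotter gives the robot as it stands. The module is installed in compiled form; this text tells all that it offers.
- The arm moves only by the tool jog_arm, never from a script. Its argument "plan" is a list that holds one entry, the list of rows, each a list of 6 numbers: the shift along the tool's x, y, z in units of 40 mm (1.0 is 40 mm), then the turn, a rotation vector about the tool's x, y, z in units of 0.15 rad (1.0 is 0.15 rad). A call has 1 to 10 rows; each row shifts and turns the commanded pose from where the row before left it, along the tool's axes as they then stand; what a row does not reach is not made up. A row lasts 1/10 s, in which the tool goes at most 50 mm and 8.59 degrees, less where a joint would pass 70% of its speed; a pose out of reach is approached as far as the arm can. A call with a number of a shift or a turn outside -1 to 1 is refused whole. A call with a gripper value outside its range is refused whole. "grip" is the opening, from -1 (shut) to 1 (fully open), set as the call begins (left out, the last holds). The fingers move at their own pace and stop on an object; "squeeze" is the grip in N (left out, the last holds). Time passes only in rows, so rows that do not move let the fingers close. It gives the time, the measured TCP pose, the force and the opening at its end, in the units of the state.
- env.observe(): the state, without advancing time (a new reading comes with each control period).
- vision.get_image(name): name is "scene" or "top" or "wrist"; returns (picture, depth): 480x640x3 uint8, red, green, blue; 480x640 float32, m along the optical axis (not along the pixel's ray), 0 where there is no reading.
- vision.camera_info(name): a dict with "fx", "fy", "cx", "cy" (pixels), "k1" (the pictures are not rectified: a ray, as slopes to the right and down, at radius r is drawn at 1 + k1 r^2 times it, then the intrinsics apply), "rvec" (rotation vector, rad) and "tvec" (3), from world to camera coordinates, as OpenCV has them. Camera axes: x right, y down, z forward; pixel columns grow to the right and rows downward; lengths in m; the calibration is good to about 2 mm. A picture is of the moment at which its call begins: read the wrist's pose just before it. camera_info takes no time and is no camera call; for the wrist camera it gives the pose at the moment of the call.
- close_job(): hands the job in, once; it reports no verdict.
Trained networks look in the newest picture that a camera, given by its name, has taken for a name from the list of things; names that differ only in an ending like _2 or _b are one class to them, and where a whole thing is asked for, a point or a joint stands for the part that bears it (a point fixed in the world has none). Each returns a list of dicts, best first, with "score" (0 to 1); they miss things now and then, are a little off and sometimes report something else, mostly with a low value. They report only what shows in the picture. A call takes as long as a camera call.
- spotter.trace(camera, query): "pixels" (480x640 bool, what is visible of it) and "rect" ([left, top, right, bottom] in pixels, round what is visible of it).
The state is a dict: "time_s": time; "q": joint angles; "qvel": joint speeds; "joint_efforts": joint torques, N m; "position": TCP position; "tool_rot": TCP orientation; "ft_force": force on the tool from outside, world axes, zero at the start; "wrist_torque": the same for the moment, N m; "grip_width": finger opening in m.
Only numpy, scipy, OpenCV 4.12 (cv2) and the standard library are available. Lean on these libraries where they do the work, as an engineer would, in place of code of your own. Each camera call takes 0.05 s, during which the arm holds its last target.

## Working session

There is one attempt and no reset: what is moved stays moved. The work goes in short steps, Python scripts to look and compute and a tool call to move; the robot and the scene stay as the last step left them, time stands still between calls to the robot, and variables do not carry over. Pictures are saved under pics/ and viewed, and the job is handed in when it is done.

Besides the shell and the picture viewer there is one more tool, called after "Request:" as name(argument=value, ...) on one line, values as JSON. jog_arm: Moves the arm, as the interface text tells. Its arguments: {"type":"object","properties":{"plan":{"type":"array"},"grip":{"type":"number"},"squeeze":{"type":"number"}},"required":["plan"]}

```bash
ls; mkdir -p pics; python3 - <<'E'
from rig import env, vision
import cv2,json
import numpy as np
s=env.observe(); print({k:np.round(v,3).tolist() for k,v in s.items()})
for n in("scene","top"):
    im,d=vision.get_image(n); cv2.imwrite(f"pics/{n}0.png",im[:,:,::-1]); np.save(f"{n}0.npy",d)
    print(n,vision.camera_info(n))
E
```

```text
pics
{'time_s': 0.0, 'q': [57.737, 21.842, 74.386, 0.001, 83.855, -12.336], 'qvel': [0.012, -0.076, 0.032, 0.061, 0.005, 0.005], 'joint_efforts': [-0.0, -44.845, -23.127, -0.0, 0.005, 0.0], 'position': [0.187, 0.517, 0.231], 'tool_rot': [[-0.94, 0.341, -0.001], [0.341, 0.94, -0.001], [0.0, -0.001, -1.0]], 'ft_force': [0.085, 0.367, 0.698], 'wrist_torque': [-0.02, 0.022, 0.004], 'grip_width': 0.085}
scene {'fx': 525.0898461656145, 'fy': 525.0898461656145, 'cx': 329.22993625689907, 'cy': 244.6634013754354, 'k1': -0.005677145675959046, 'rvec': array([ 1.24728388,  2.42339807, -0.81908541]), 'tvec': array([ 0.25769916, -0.31578087,  1.42771374])}
top {'fx': 594.8085768583967, 'fy': 594.8085768583967, 'cx': 314.91112877940185, 'cy': 242.36206196667354, 'k1': -0.14261286581232938, 'rvec': array([ 2.08757104, -2.13954716,  0.18705722]), 'tvec': array([0.08838126, 0.5535103 , 1.4816434 ])}
```

View pics/scene0.png

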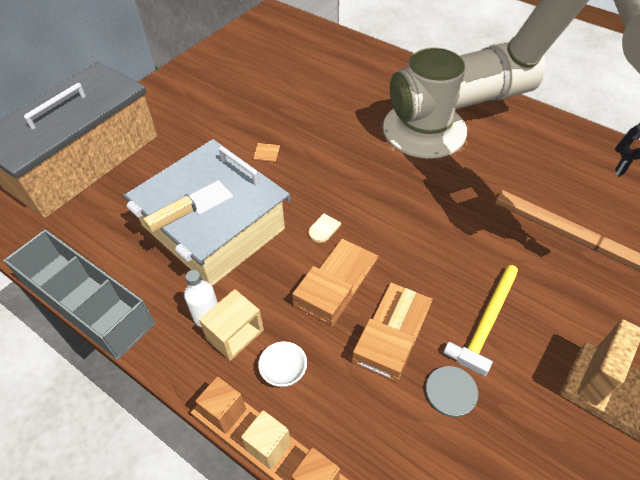

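View pics/top0.png

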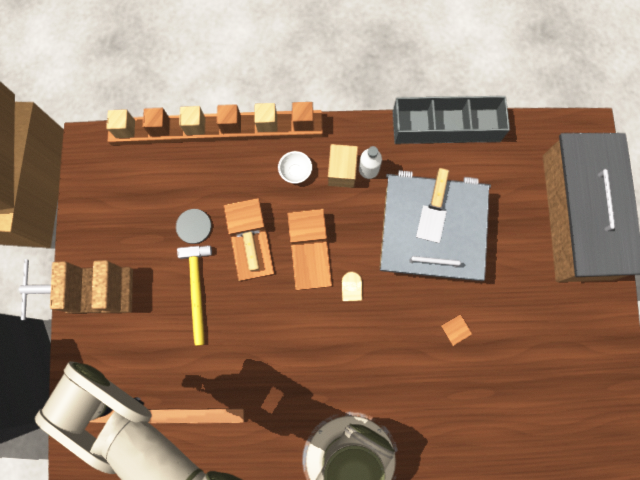

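The empty holder is the right-hand one in the top view, with its block at about (307,225) and apron at about (312,265). The scraper lies on the lid with its blade at (432,222), toward the robot, and its handle at (440,188), toward the hinge. The bar is at (437,261). Next I'll measure these positions.

```bash
cat > h.py <<'E'
import numpy as np, cv2
from rig import env, vision, spotter
def cam(n):
    c=vision.camera_info(n); R=cv2.Rodrigues(np.array(c["rvec"]))[0]; return c,R,np.array(c["tvec"])
def K(c): return np.array([[c["fx"],0,c["cx"]],[0,c["fy"],c["cy"]],[0,0,1.]]),np.array([c["k1"],0,0,0,0.])
def cloud(n,d,mask,C=None):
    c,R,t=C or cam(n); v,u=np.nonzero(mask&(d>0)); k,D=K(c)
    p=cv2.undistortPoints(np.stack([u,v],1).astype(float)[:,None],k,D)[:,0]
    z=d[v,u]; P=np.c_[p*z[:,None],z]; return (P-t)@R, np.stack([u,v],1)
def ray(n,uv,C=None):
    c,R,t=C or cam(n);k,D=K(c)
    p=cv2.undistortPoints(np.array(uv,float).reshape(-1,1,2),k,D)[:,0]
    d=np.c_[p,np.ones(len(p))]@R; return -t@R,d
def onplane(n,uv,z,C=None):
    o,d=ray(n,uv,C); return o+d*((z-o[2])/d[:,2])[:,None]
def proj(n,P,C=None):
    c,R,t=C or cam(n);k,D=K(c)
    return cv2.projectPoints(np.array(P,float).reshape(-1,1,3),cv2.Rodrigues(R)[0],t,k,D)[0][:,0]
def rect(P):
    (c,s,a)=cv2.minAreaRect(P[:,:2].astype(np.float32)*1000); return np.round(c,1),np.round(s,1),round(a,2)
E
python3 - <<'E'
from h import *
for n in("top","scene"):
    im,d=vision.get_image(n)
    M={}
    for q in("scraper","holder","holder_full","bin","lid","lid_bar"):
        r=spotter.trace(n,q)
        for i,x in enumerate(r[:3]):
            print(n,q,round(x["score"],2),x["rect"],x["pixels"].sum())
            P,uv=cloud(n,d,x["pixels"]); 
            if len(P)>10: print("   med",np.median(P,0).round(4),"z pct",np.percentile(P[:,2],[5,50,95]).round(4),"rect",rect(P))
            M[f"{q}{i}"]=x["pixels"]
    np.savez(f"m_{n}.npz",d=d,im=im,**M)
E
```

```text
top scraper 0.91 [419.0, 168.2, 446.6, 243.0] 1223
   med [ 0.6069 -0.2282  0.1115] z pct [0.1042 0.1115 0.1361] rect (array([ 632.2, -230.2]), array([ 62.2, 182.8]), 76.09)
top holder 0.79 [285.3, 209.2, 331.7, 291.5] 2880
   med [0.5446 0.0926 0.0143] z pct [0.005  0.0143 0.0548] rect (array([549.2,  93.3]), array([215.9,  99.7]), 5.09)
top holder_full 0.98 [224.8, 199.8, 272.4, 280.7] 2685
   med [0.5756 0.2478 0.0358] z pct [0.006  0.0358 0.0549] rect (array([580.3, 251.8]), array([216.4,  94.6]), 9.03)
top bin 0.57 [379.3, 171.1, 492.0, 281.9] 8917
   med [ 0.5701 -0.225   0.1051] z pct [0.0994 0.1051 0.1117] rect (array([ 602.6, -232.4]), array([264.6, 296.8]), 82.4)
top lid 0.75 [380.0, 177.3, 490.1, 281.3] 8811
   med [ 0.5654 -0.2274  0.1051] z pct [0.0995 0.1051 0.1115] rect (array([ 580.1, -244.1]), array([289. , 255.2]), 82.45)
top lid_bar 0.71 [381.9, 177.9, 488.2, 278.1] 8697
   med [ 0.5651 -0.2268  0.1051] z pct [0.0995 0.1051 0.1115] rect (array([ 576.7, -242.9]), array([287.4, 248. ]), 82.47)
scene scraper 0.59 [146.5, 180.2, 231.8, 232.9] 1667
   med [ 0.6323 -0.22
[... 616 characters left out ...]
.1)
scene bin 0.62 [122.8, 137.7, 290.4, 286.8] 12195
   med [ 0.6014 -0.1726  0.1051] z pct [0.0165 0.1051 0.1091] rect (array([ 553.5, -247.3]), array([431.6, 336.4]), 79.38)
scene lid 0.69 [128.2, 139.8, 291.5, 260.1] 8890
   med [ 0.5791 -0.203   0.1059] z pct [0.1028 0.1059 0.1097] rect (array([ 541.4, -278.4]), array([376.9, 317.6]), 81.58)
scene lid_bar 0.93 [125.7, 141.1, 290.9, 258.1] 8786
   med [ 0.58   -0.203   0.1059] z pct [0.103  0.1059 0.1096] rect (array([ 541.1, -278.3]), array([375. , 318.8]), 82.07)
scene lid_bar 0.22 [147.0, 184.4, 233.6, 231.2] 1706
   med [ 0.6318 -0.2277  0.1126] z pct [0.1073 0.1126 0.135 ] rect (array([ 632.4, -234.3]), array([ 70.9, 184.9]), 71.07)
```

```bash
python3 - <<'E'
from h import *
for n in("top","scene"):
    m=np.load(f"m_{n}.npz"); im=m["im"]
    boxes={"top":[(275,195,345,300),(372,160,502,290)],"scene":[(285,230,390,330),(118,130,298,290)]}[n]
    out=[]
    for b in boxes:
        c=im[b[1]:b[3],b[0]:b[2],::-1]; s=min(400/c.shape[1],600/c.shape[0]); out.append(cv2.resize(c,None,fx=s,fy=s,interpolation=cv2.INTER_CUBIC)); print(n,b,s)
    H=max(o.shape[0] for o in out)
    out=[cv2.copyMakeBorder(o,0,H-o.shape[0],0,0,0) for o in out]
    cv2.imwrite(f"pics/z_{n}.png",np.hstack(out))
E
```

```text
top (275, 195, 345, 300) 5.714285714285714
top (372, 160, 502, 290) 3.076923076923077
scene (285, 230, 390, 330) 3.8095238095238093
scene (118, 130, 298, 290) 2.2222222222222223
```

View pics/z_top.png

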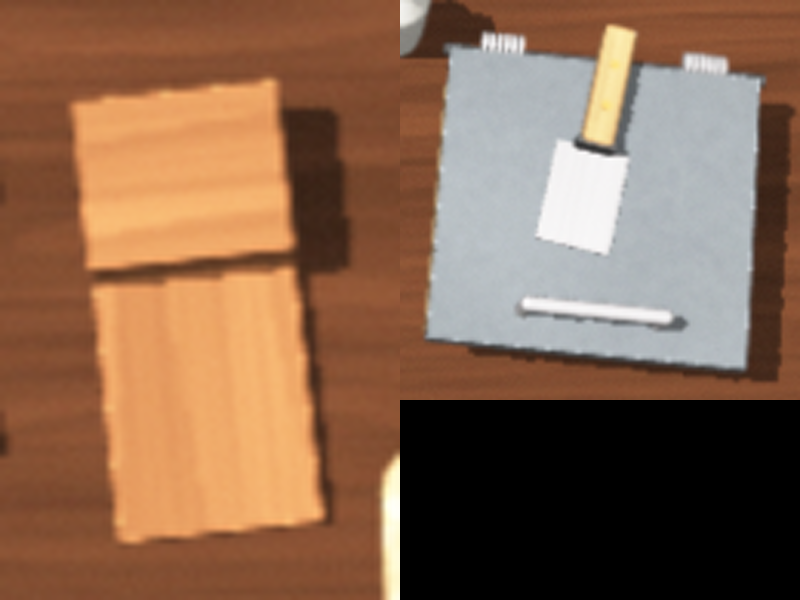

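View pics/z_scene.png

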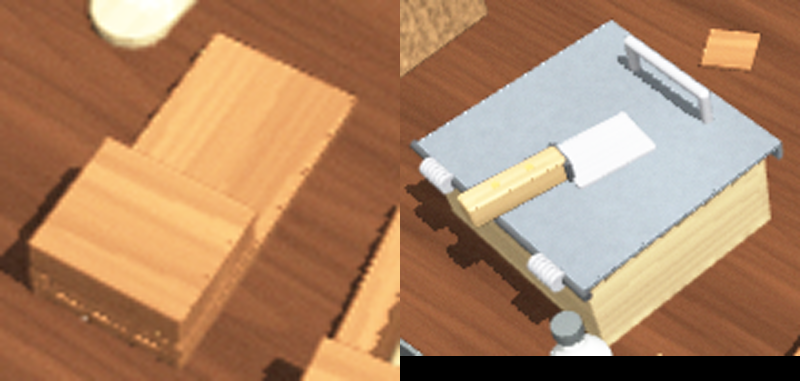

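```bash
cat > fit.py <<'E'
from h import *
from scipy.optimize import least_squares
def P(x,y,s,o): return ((x+.5)/s-.5+o[0],(y+.5)/s-.5+o[1])
def fit(obs,x0,name):
    C={n:cam(n) for n in("top","scene")}
    def f(p,full=False):
        c,s=np.cos(p[2]),np.sin(p[2]); r=[]
        for n,m,uv in obs:
            w=[p[0]+c*m[0]-s*m[1],p[1]+s*m[0]+c*m[1],m[2]]; r.append(proj(n,w,C[n])[0]-uv)
        return np.array(r) if full else np.ravel(r)
    r=least_squares(f,x0,loss="soft_l1"); print(name,np.round(r.x,4),np.degrees(r.x[2]).round(2)); print(np.round(f(r.x,True),1).tolist())
    for n in("top","scene"):
        o2=[o for o in obs if o[0]==n]
        g=lambda p:np.ravel([proj(n,[p[0]+np.cos(p[2])*m[0]-np.sin(p[2])*m[1],p[1]+np.sin(p[2])*m[0]+np.cos(p[2])*m[1],m[2]],C[n])[0]-uv for _,m,uv in o2])
        print("  only",n,np.round(least_squares(g,x0,loss="soft_l1").x,4))
    return r.x
T1=lambda x,y:P(x,y,400/70,(275,195)); T2=lambda x,y:P(x,y,400/130,(372,160))
S1=lambda x,y:P(x,y,400/105,(285,230)); S2=lambda x,y:P(x,y,400/180,(118,130))
a=.047
fit([("top",(.08,a,.052),T1(73,102)),("top",(.08,-a,.052),T1(276,80)),("top",(0,a,.052),T1(90,270)),("top",(0,-a,.052),T1(296,248)),("top",(-.12,a,.012),T1(118,542)),("top",(-.12,-a,.012),T1(326,520)),
("scene",(-.12,-a,.012),S1(218,34)),("scene",(-.12,a,.012),S1(355,97)),("scene",(0,-a,.052),S1(107,139)),("scene",(0,a,.052),S1(256,212)),("scene",(.08,-a,.052),S1(30,243)),("scene",(.08,a,.052),S1(180,321))],[.56,.09,0],"holder")
z=.106;b=.03
fit([("top",(.08,-b,z+.004),T2(136,238)),("top",(.08,b,z+.004),T2(209,254)),("top",(0,-b,z+.004),T2(155,140)),("top",(0,b,z+.004),T2(228,155)),("top",(-.104,-.013,z+.028),T2(206,25)),("top",(-.104,.013,z+.028),T2(237,31)),
("scene",(.08,-b,z+.004),S2(255,146)),("scene",(.08,b,z+.004),S2(226,112)),("scene",(0,-b,z+.004),S2(178,186)),("scene",(-.104,.013,z+.028),S2(58,197)),("scene",(-.104,-.013,z+.028),S2(76,209))],[.62,-.23,3],"scraper")
fit([("top",(.115,.13,z),T2(50,46)),("top",(.115,-.13,z),T2(362,77)),("top",(-.13,.13,z),T2(27,340)),("top",(-.13,-.13,z),T2(346,370)),("top",(-.1,0,.146),T2(197.5,309)),
("scene",(-.13,-.13,z),S2(213,20)),("scene",(-.13,.13,z),S2(380,150)),("scene",(.115,.13,z),S2(190,296)),("scene",(.115,-.13,z),S2(13,147))],[.6,-.23,0],"bin")
E
python3 fit.py
```

```text
holder [0.564  0.0931 0.0821] 4.7
[[-0.6, -0.9], [-0.4, -0.8], [-0.6, -0.4], [-0.6, -0.4], [-0.2, -0.4], [-0.9, -0.3], [-0.6, -1.2], [0.4, -0.5], [-0.1, -1.7], [0.4, -1.3], [-1.0, -0.8], [0.1, -0.2]]
  only top [0.5625 0.0917 0.0829]
  only scene [0.5658 0.0946 0.0819]
scraper [ 0.622  -0.2269  2.8757] 164.77
[[-0.4, -0.4], [-0.7, -0.0], [-0.0, 1.2], [-0.6, 1.9], [-0.2, -1.0], [-0.3, -0.6], [0.4, -0.6], [-1.4, -0.8], [2.8, -0.8], [-1.3, -1.3], [-3.3, 1.0]]
  only top [ 0.622  -0.2279  2.8795]
  only scene [ 0.6221 -0.2242  2.8779]
bin [ 0.5866 -0.2297 -0.1228] -7.03
[[-0.6, 0.0], [-1.4, -0.2], [-0.6, -0.9], [-0.3, -0.9], [-0.1, -0.4], [-1.4, -0.7], [0.8, -4.8], [-2.4, -2.9], [0.9, -1.9]]
  only top [ 0.5853 -0.2312 -0.1264]
  only scene [ 0.5916 -0.2243 -0.1302]
```

```bash
cat > go.py <<'E'
import sys
from h import *
from scipy.spatial.transform import Rotation as Ro
def down(yaw,tilt=0):
    "tool x at yaw, z down; then tilt about bench-y-like axis if needed"
    y=np.radians(yaw); x=np.array([np.cos(y),np.sin(y),0]); z=np.array([0,0,-1.]); return np.c_[x,np.cross(z,x),z]
def delta(pos,R=None,s=None):
    s=s or env.observe(); p=np.array(s["position"]);R0=np.array(s["tool_rot"])
    d=R0.T@(np.array(pos)-p)/.04
    rv=Ro.from_matrix(R0.T@(R if R is not None else R0)).as_rotvec()/.15
    print("t",round(s["time_s"],2),"q",np.round(s["q"],1),"pos",np.round(p,4),"F",np.round(s["ft_force"],1),"w",round(s["grip_width"],4))
    print("shift units(start tool axes)",np.round(d,3),"norm",np.round(np.linalg.norm(d),2)," turn units",np.round(rv,3))
E
python3 - <<'E'
from go import *
delta([.672,-.240,.27],down(-15.2))
E
```

```text
t 0.8 q [ 57.7  21.8  74.3   0.   83.9 -12.3] pos [0.1874 0.5171 0.2313] F [ 1.  -0.1 -0.3] w 0.0858
shift units(start tool axes) [-17.84  -13.664  -0.967] norm 22.49  turn units [-0.     0.    20.394]
```

Request:
jog_arm(plan=[[[-0.89,-0.68,-0.05,0,0,0],[-0.89,-0.68,-0.05,0,0,0],[-0.89,-0.68,-0.05,0,0,0],[-0.89,-0.68,-0.05,0,0,0],[-0.89,-0.68,-0.05,0,0,0],[-0.89,-0.68,-0.05,0,0,0],[-0.89,-0.68,-0.05,0,0,0],[-0.89,-0.68,-0.05,0,0,0],[-0.89,-0.68,-0.05,0,0,0],[-0.89,-0.68,-0.05,0,0,0]]], grip=1)

```text
time_s: 1.8
position: [0.4301, 0.1383, 0.2516]
tool_rot: [[-0.94, 0.341, 0.001], [0.341, 0.94, 0.0], [-0.0, 0.0, -1.0]]
ft_force: [-0.7, 0.6, -0.0]
grip_width: 0.0853
```

Request:
jog_arm(plan=[[[-0.89,-0.68,-0.05,0,0,0],[-0.89,-0.68,-0.05,0,0,0],[-0.89,-0.68,-0.05,0,0,0],[-0.89,-0.68,-0.05,0,0,0],[-0.89,-0.68,-0.05,0,0,0],[-0.89,-0.68,-0.05,0,0,0],[-0.89,-0.68,-0.05,0,0,0],[-0.89,-0.68,-0.05,0,0,0],[-0.89,-0.68,-0.05,0,0,0],[-0.89,-0.68,-0.05,0,0,0]]])

```text
time_s: 2.8
position: [0.672, -0.2386, 0.2714]
tool_rot: [[-0.94, 0.341, 0.0], [0.341, 0.94, 0.0], [-0.0, 0.0, -1.0]]
ft_force: [0.5, -0.8, 0.3]
grip_width: 0.0852
```

Request:
jog_arm(plan=[[[0,0,0,0,0,1],[0,0,0,0,0,1],[0,0,0,0,0,1],[0,0,0,0,0,1],[0,0,0,0,0,1],[0,0,0,0,0,1],[0,0,0,0,0,1],[0,0,0,0,0,1],[0,0,0,0,0,1],[0,0,0,0,0,1]]])

```text
time_s: 3.8
position: [0.6714, -0.2371, 0.2711]
tool_rot: [[0.279, 0.96, -0.0], [0.96, -0.279, 0.0], [0.0, -0.0, -1.0]]
ft_force: [-0.7, -0.2, -0.5]
grip_width: 0.0857
```

Request:
jog_arm(plan=[[[0,0,0,0,0,1],[0,0,0,0,0,1],[0,0,0,0,0,1],[0,0,0,0,0,1],[0,0,0,0,0,1],[0,0,0,0,0,1],[0,0,0,0,0,1],[0,0,0,0,0,1],[0,0,0,0,0,1],[0,0,0,0,0,1]]])

```text
time_s: 4.8
position: [0.6714, -0.2371, 0.2712]
tool_rot: [[0.978, -0.211, -0.0], [-0.211, -0.978, 0.0], [-0.0, -0.0, -1.0]]
ft_force: [0.1, 0.5, -0.1]
grip_width: 0.0853
```

```bash
python3 - <<'E'
from go import *
im,d=vision.get_image("wrist"); cv2.imwrite("pics/w1.png",im[:,:,::-1])
C=cam("wrist"); print(C[0], "campos",-C[2]@C[1])
r=spotter.trace("wrist","scraper")
for x in r: print(x["score"],x["rect"])
np.savez("w1.npz",d=d,m=r[0]["pixels"] if r else 0)
delta([.672,-.240,.27],down(-15.2))
E
```

```text
{'fx': 384.97177472890786, 'fy': 384.97177472890786, 'cx': 315.420333146256, 'cy': 239.02943296666322, 'k1': -0.05123975555209901, 'rvec': array([-1.83628997,  2.29188936,  0.34147932]), 'tvec': array([-0.08527712,  0.62676177,  0.62416425])} campos [ 0.74425286 -0.25348494  0.41414561]
0.66 [279.9, 150.7, 352.0, 359.7]
t 4.9 q [-28.9  38.9  37.8   0.  103.3  72.9] pos [ 0.6714 -0.237   0.2712] F [ 0.6  0.2 -0. ] w 0.0851
shift units(start tool axes) [0.03  0.069 0.029] norm 0.08  turn units [-0.     0.002  0.385]
```

View pics/w1.png

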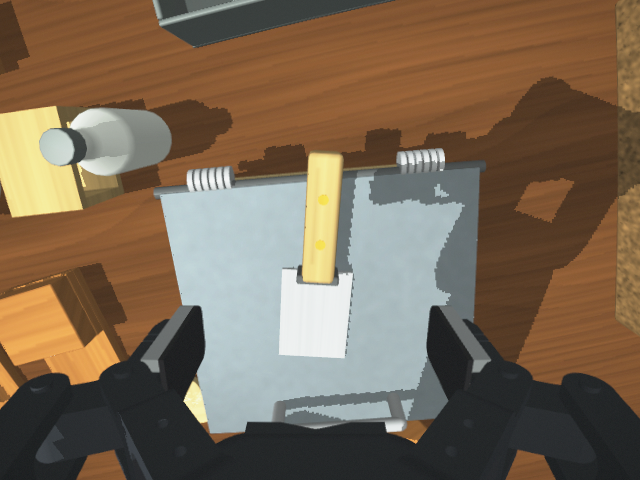

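The wrist view shows the scraper blade at about (315,312) and the handle from (320,280) up to (327,153). The bar is at (340,415). Now I'll fit the pose from the corners.

```bash
python3 - <<'E'
from go import *
from scipy.optimize import least_squares
C=cam("wrist"); z=.106;b=.03
obs=[((.08,-b,z+.004),(279,356)),((.08,b,z+.004),(345,358)),((0,-b,z+.004),(283,268)),((0,b,z+.004),(352,272)),((-.104,-.013,z+.028),(310,153)),((-.104,.013,z+.028),(343,154))]
f=lambda p:np.ravel([proj("wrist",[p[0]+np.cos(p[2])*m[0]-np.sin(p[2])*m[1],p[1]+np.sin(p[2])*m[0]+np.cos(p[2])*m[1],m[2]],C)[0]-uv for m,uv in obs])
r=least_squares(f,[.62,-.23,2.9],loss="soft_l1");p=r.x;print(p,np.degrees(p[2]),np.round(f(p),1))
w=np.load("w1.npz");P,_=cloud("wrist",w["d"],w["m"],C);print(np.percentile(P[:,2],[2,10,30,50,80,95]))
h=P[P[:,2]>.127];print("handle med",rect(h))
bl=P[(P[:,2]<.116)];print("blade",rect(bl))
for k in(.050,.055):
  g=p[:2]-k*np.array([np.cos(p[2]),np.sin(p[2])]);print(g)
g=p[:2]-.052*np.array([np.cos(p[2]),np.sin(p[2])])
delta([*g,.15],down(np.degrees(p[2])-180)); 
E
```

```text
[ 0.62175109 -0.22862619  2.8756051 ] 164.7600359409222 [ 0.4 -1.6 -0.2 -0.3 -0.8  5.3  0.6  5.1 -1.8 -1.2  1.5  0. ]
[0.10898302 0.10967283 0.11034653 0.11125954 0.13438631 0.13524066]
handle med (array([ 672.7, -242. ]), array([ 33.6, 103. ]), 74.58)
blade (array([ 632.1, -231.9]), array([ 61.4, 186.6]), 74.06)
[ 0.66999276 -0.2417693 ]
[ 0.67481692 -0.24308361]
t 4.9 q [-28.9  38.9  37.8   0.  103.3  72.9] pos [ 0.6714 -0.237   0.2712] F [ 0.6  0.2 -0. ] w 0.0851
shift units(start tool axes) [0.04  0.126 3.029] norm 3.03  turn units [-0.     0.002  0.39 ]
```

Request:
jog_arm(plan=[[[0.04,0.13,0.5,0,0,0.39],[0,0,0.8,0,0,0],[0,0,0.8,0,0,0],[0,0,0.6,0,0,0],[0,0,0.4,0,0,0],[0,0,0.4,0,0,0],[0,0,0.3,0,0,0],[0,0,0.2,0,0,0],[0,0,0,0,0,0]]], grip=0.5)

```text
time_s: 5.8
position: [0.6716, -0.2423, 0.1103]
tool_rot: [[0.966, -0.26, -0.002], [-0.26, -0.966, 0.001], [-0.002, -0.0, -1.0]]
ft_force: [0.1, -1.5, 0.0]
grip_width: 0.0639
```

```bash
python3 - <<'E'
from go import *
im,d=vision.get_image("wrist"); cv2.imwrite("pics/w2.png",im[:,:,::-1])
delta([.672,-.2423,.109],down(-15.2))
E
```

```text
t 5.85 q [-29.3  43.7  54.1   0.   82.2  75.8] pos [ 0.6719 -0.2425  0.1113] F [ 0.5 -0.1 -0.1] w 0.0641
shift units(start tool axes) [ 0.    -0.005  0.058] norm 0.06  turn units [-0.     0.001  0.011]
```

View pics/w2.png

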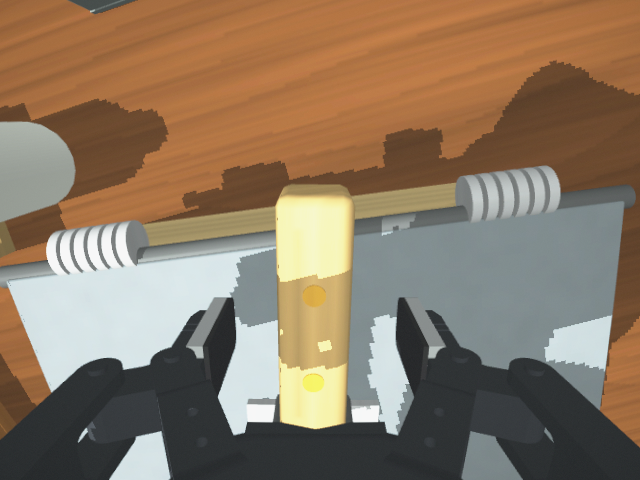

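The handle runs from (315,200) to (315,420), centred between the open pads at about (220,330) and (420,330). Closing now.

Request:
jog_arm(plan=[[[0,0,0.06,0,0,0],[0,0,0,0,0,0],[0,0,0,0,0,0],[0,0,0,0,0,0],[0,0,0,0,0,0],[0,0,0,0,0,0]]], grip=-1, squeeze=60)

```text
time_s: 6.45
position: [0.6722, -0.2426, 0.1096]
tool_rot: [[0.965, -0.262, 0.001], [-0.262, -0.965, -0.001], [0.001, 0.0, -1.0]]
ft_force: [-0.3, 0.0, 4.3]
grip_width: 0.0247
```

Request:
jog_arm(plan=[[[0,0,0,0,0,0],[0,0,-0.2,0,0,0],[0,0,-0.4,0,0,0],[0,0,-0.7,0,0,0],[0,0,-0.8,0,0,0],[0,0,-0.7,0,0,0],[0,0,-0.2,0,0,0],[0,0,0,0,0,0]]])

```text
time_s: 7.25
position: [0.672, -0.2425, 0.2294]
tool_rot: [[0.965, -0.262, 0.001], [-0.262, -0.965, -0.001], [0.001, 0.0, -1.0]]
ft_force: [-0.3, -0.0, -1.2]
grip_width: 0.0249
```

```bash
python3 - <<'E'
from go import *
im,d=vision.get_image("scene"); cv2.imwrite("pics/s3.png",im[:,:,::-1])
im,d=vision.get_image("wrist"); cv2.imwrite("pics/w3.png",im[:,:,::-1])
h=np.array([.5637,.0931]);y=.0821;u=np.array([np.cos(y),np.sin(y)])
print(h-.052*u)
delta([*(h-(.052+.11)*u),.23],down(np.degrees(y)-180))
E
```

```text
[0.51187515 0.08883559]
t 7.35 q [-29.3  39.8  43.   -0.   97.4  75.9] pos [ 0.6715 -0.2423  0.2268] F [ 1.   0.4 -1.5] w 0.0252
shift units(start tool axes) [-8.603 -6.011 -0.047] norm 10.49  turn units [2.9000e-02 1.2000e-02 1.8632e+01]
```

View pics/s3.png

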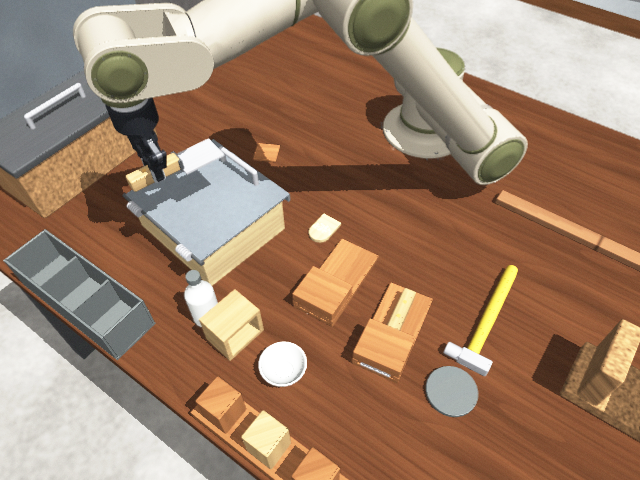

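View pics/w3.png

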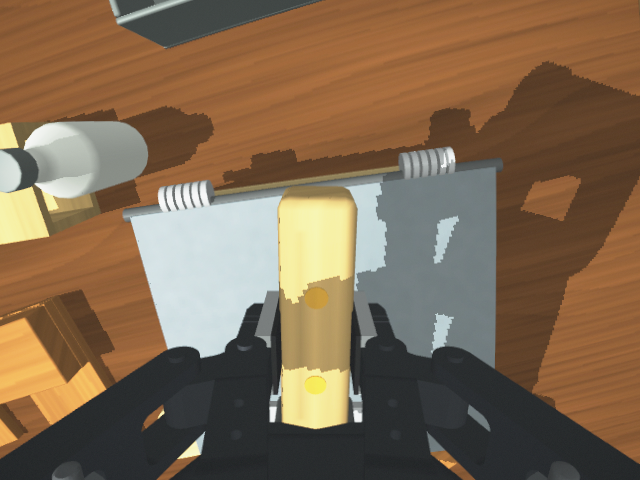

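The scraper is held at the handle and clear of the lid (handle at (317,300) in the wrist view, scraper at about (190,165) in the scene view). I'll rotate it −200° about tool z, which keeps joint 6 inside its range.

Request:
jog_arm(plan=[[[0,0,0,0,0,-0.5],[0,0,0,0,0,-1],[0,0,0,0,0,-1],[0,0,0,0,0,-1],[0,0,0,0,0,-1],[0,0,0,0,0,-1],[0,0,0,0,0,-1],[0,0,0,0,0,-1],[0,0,0,0,0,-1],[0,0,0,0,0,-1]]])

```text
time_s: 8.35
position: [0.6714, -0.2422, 0.2265]
tool_rot: [[0.393, 0.919, -0.004], [0.919, -0.393, 0.002], [0.0, -0.004, -1.0]]
ft_force: [0.0, -0.6, -1.3]
grip_width: 0.0247
```

Request:
jog_arm(plan=[[[0,0,0,0,0,-1],[0,0,0,0,0,-1],[0,0,0,0,0,-1],[0,0,0,0,0,-1],[0,0,0,0,0,-1],[0,0,0,0,0,-1],[0,0,0,0,0,-1],[0,0,0,0,0,-1],[0,0,0,0,0,-1],[0,0,0,0,0,-1]]])

```text
time_s: 9.35
position: [0.6714, -0.2422, 0.2265]
tool_rot: [[-0.889, 0.457, -0.004], [0.457, 0.889, 0.002], [0.004, 0.0, -1.0]]
ft_force: [-0.6, 0.4, -1.0]
grip_width: 0.025
```

Request:
jog_arm(plan=[[[0,0,0,0,0,-1],[0,0,0,0,0,-1],[0,0,0,0,0,-1],[0,0,0,0,0,-0.77],[0,0,0,0,0,0]]])

```text
time_s: 9.85
position: [0.6715, -0.2423, 0.2267]
tool_rot: [[-0.996, -0.085, -0.003], [-0.085, 0.996, 0.002], [0.003, 0.002, -1.0]]
ft_force: [0.3, 0.8, -2.2]
grip_width: 0.0251
```

```bash
python3 - <<'E'
from go import *
h=np.array([.5637,.0931]);y=.0821;u=np.array([np.cos(y),np.sin(y)])
delta([*(h-(.052+.12)*u),.20],down(np.degrees(y)-180))
E
```

```text
t 9.85 q [ -29.3   39.8   43.    -0.    97.4 -124.2] pos [ 0.6715 -0.2423  0.2267] F [ 0.3  0.8 -2.2] w 0.0251
shift units(start tool axes) [6.27  8.595 0.705] norm 10.66  turn units [ 0.013 -0.021  0.02 ]
```

Request:
jog_arm(plan=[[[0.63,0.86,0.07,0,0,0],[0.63,0.86,0.07,0,0,0],[0.63,0.86,0.07,0,0,0],[0.63,0.86,0.07,0,0,0],[0.63,0.86,0.07,0,0,0],[0.63,0.86,0.07,0,0,0],[0.63,0.86,0.07,0,0,0],[0.63,0.86,0.07,0,0,0],[0.62,0.86,0.07,0,0,0],[0.61,0.86,0.07,0.01,-0.02,0.02]]])

```text
time_s: 10.85
position: [0.3912, 0.0803, 0.2001]
tool_rot: [[-0.997, -0.077, 0.002], [-0.077, 0.997, -0.001], [-0.002, -0.001, -1.0]]
ft_force: [0.7, 0.7, -0.6]
grip_width: 0.0249
```

```bash
python3 - <<'E'
from go import *
h=np.array([.5637,.0931]);y=.0821;u=np.array([np.cos(y),np.sin(y)])
delta([*(h-(.052+.12)*u),.04],down(np.degrees(y)-180))
for n in("top","scene"):
  im,d=vision.get_image(n); cv2.imwrite(f"pics/{n}4.png",im[:,:,::-1])
  np.save(f"{n}4.npy",d)
  r=spotter.trace(n,"scraper")
  for x in r[:2]:
    P,_=cloud(n,d,x["pixels"]); print(n,x["score"],x["rect"],np.median(P,0),rect(P))
im,d=vision.get_image("wrist"); cv2.imwrite("pics/w4.png",im[:,:,::-1])
E
```

```text
t 10.85 q [ -5.5   8.3  99.2  -0.1  72.4 -99.9] pos [0.3912 0.0803 0.2001] F [ 0.7  0.7 -0.6] w 0.0249
shift units(start tool axes) [-0.018 -0.029  4.002] norm 4.0  turn units [-0.008  0.01  -0.034]
top 0.3 [223.7, 197.9, 269.7, 283.7] [0.57703134 0.24821706 0.03532606] (array([580.6, 253.6]), array([220. , 101.2]), 10.33)
scene 0.88 [334.6, 155.4, 384.4, 223.4] [0.46397764 0.08872645 0.20075265] (array([351.7,  20.8]), array([393.1,  88.2]), 28.86)
```

View pics/top4.png

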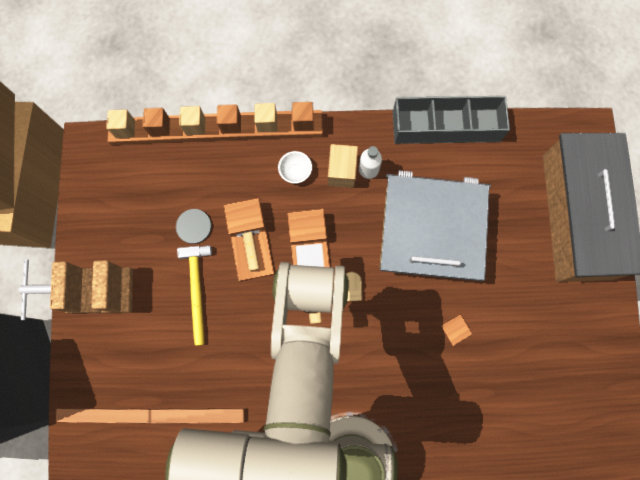

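View pics/scene4.png

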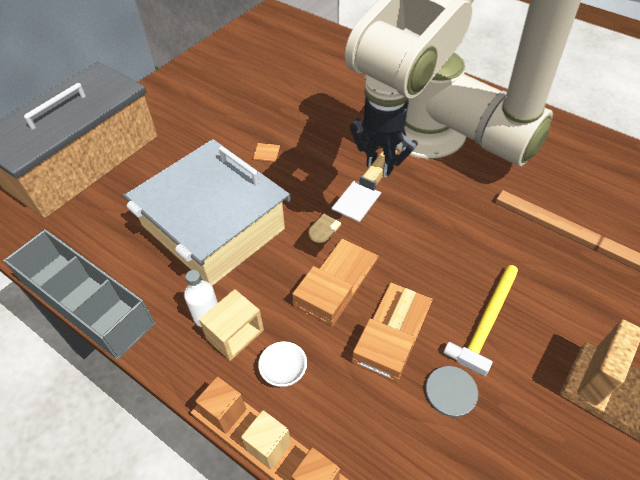

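View pics/w4.png

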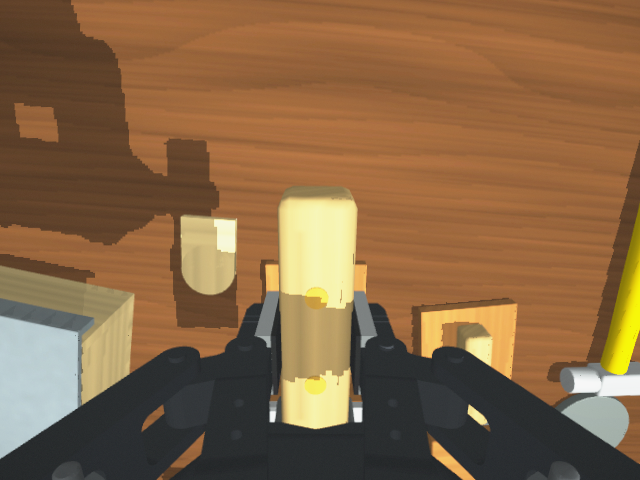

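The scraper is held level and points along the holder. In the wrist view the apron edges at (265,265) and (367,265) sit symmetrically about the handle centre at 316. Lowering to just above the apron.

Request:
jog_arm(plan=[[[-0.02,-0.03,0.6,-0.01,0.01,-0.03],[0,0,0.8,0,0,0],[0,0,0.9,0,0,0],[0,0,0.8,0,0,0],[0,0,0.6,0,0,0],[0,0,0.4,0,0,0],[0,0,0.3,0,0,0],[0,0,0.08,0,0,0],[0,0,0,0,0,0]]])

```text
time_s: 12.0
position: [0.3947, 0.0775, 0.0213]
tool_rot: [[-0.996, -0.084, 0.001], [-0.084, 0.996, 0.0], [-0.001, 0.0, -1.0]]
ft_force: [-0.1, -0.0, -1.9]
grip_width: 0.0249
```

```bash
python3 - <<'E'
from go import *
h=np.array([.5637,.0931]);y=.0821;u=np.array([np.cos(y),np.sin(y)])
delta([*(h-(.052+.12)*u),.018],down(np.degrees(y)-180))
out=[]
for n,b in(("top",(275,195,345,300)),("scene",(285,180,415,330)),("wrist",(220,180,420,330))):
  im,d=vision.get_image(n); c=im[b[1]:b[3],b[0]:b[2],::-1]; s=min(560/c.shape[0],390/c.shape[1]);print(n,s); cv2.imwrite(f"pics/z5_{n}.png",cv2.resize(c,None,fx=s,fy=s,interpolation=cv2.INTER_CUBIC)); out.append(s)
a=[cv2.imread(f"pics/z5_{n}.png") for n in("top","scene")];H=max(x.shape[0] for x in a)
cv2.imwrite("pics/z5.png",np.hstack([cv2.copyMakeBorder(x,0,H-x.shape[0],0,0,0) for x in a]))
E
```

```text
t 12.0 q [  -5.9   26.   113.6    0.    40.4 -100.7] pos [0.3947 0.0775 0.0213] F [-0.1 -0.  -1.9] w 0.0249
shift units(start tool axes) [0.058 0.042 0.083] norm 0.11  turn units [0.001 0.005 0.012]
top 5.333333333333333
scene 3.0
wrist 1.95
```

View pics/z5.png

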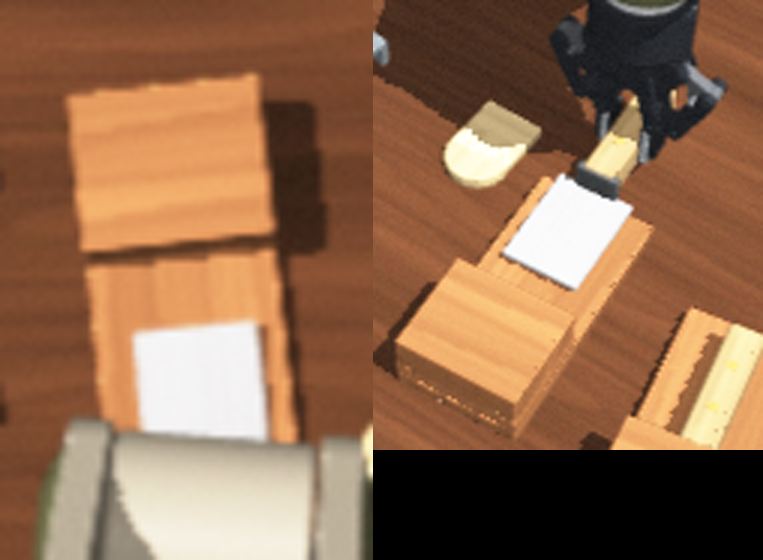

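View pics/z5_wrist.png

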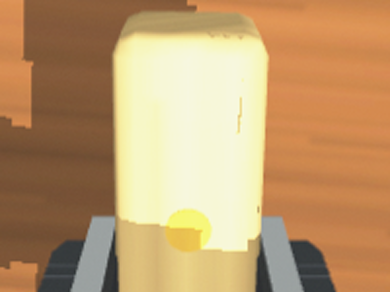

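In the top zoom the blade edges are at x=134 and 260, against apron edges at about 96 and 285. The blade is roughly 3 mm too far right at the tip and about 1.5° off in yaw. I'll correct that and advance 30 mm.

Request:
jog_arm(plan=[[[0,0.02,0.03,0,0,-0.15],[0,0,0,0,0,0],[-0.25,0,0,0,0,0],[-0.25,0,0,0,0,0],[-0.25,0,0,0,0,0],[0,0,0,0,0,0]]])

```text
time_s: 12.75
position: [0.4259, 0.0821, 0.0206]
tool_rot: [[-0.994, -0.108, 0.003], [-0.108, 0.994, -0.0], [-0.003, -0.0, -1.0]]
ft_force: [-0.0, 0.1, -1.8]
grip_width: 0.0249
```

```bash
cat > look.py <<'E'
from go import *
def look(tag):
  a=[]
  for n,b in(("top",(275,195,345,300)),("scene",(285,180,415,330))):
    im,d=vision.get_image(n); c=im[b[1]:b[3],b[0]:b[2],::-1]; s=min(560/c.shape[0],390/c.shape[1])
    a.append(cv2.resize(c,None,fx=s,fy=s,interpolation=cv2.INTER_CUBIC))
  H=max(x.shape[0] for x in a)
  cv2.imwrite(f"pics/{tag}.png",np.hstack([cv2.copyMakeBorder(x,0,H-x.shape[0],0,0,0) for x in a]))
E
python3 - <<'E'
from look import *
h=np.array([.5637,.0931]);y=.0821;u=np.array([np.cos(y),np.sin(y)])
delta([*(h-(.052)*u),.018],down(np.degrees(y)-180))
look("z6")
E
```

```text
t 12.75 q [  -4.8   28.   108.9    0.    43.  -101. ] pos [0.4259 0.0821 0.0206] F [-0.   0.1 -1.8] w 0.0249
shift units(start tool axes) [-2.154 -0.066  0.073] norm 2.16  turn units [-0.002  0.023  0.175]
```

View pics/z6.png

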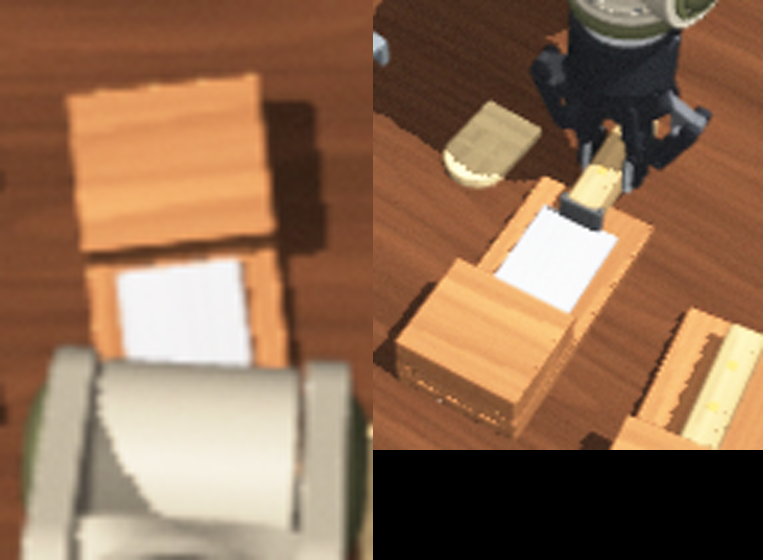

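Yaw now matches, but the blade sits about 2 mm too far left: gaps of 28 and 37 px at row 275. I'll shift it and slide it in most of the way.

Request:
jog_arm(plan=[[[0,-0.045,0.03,0,0.02,0.07],[0,0,0,0,0,0],[-0.2,0,0,0,0,0],[-0.3,0,0,0,0,0],[-0.3,0,0,0,0,0],[-0.3,0,0,0,0,0],[-0.3,0,0,0,0,0],[-0.3,0,0,0,0,0],[-0.2,0,0,0,0,0],[0,0,0,0,0,0]]])

```text
time_s: 13.85
position: [0.5009, 0.0878, 0.0192]
tool_rot: [[-0.995, -0.098, -0.001], [-0.098, 0.995, -0.0], [0.001, -0.0, -1.0]]
ft_force: [-0.1, 0.2, -1.7]
grip_width: 0.025
```

```bash
python3 - <<'E'
from look import *
h=np.array([.5637,.0931]);y=.0821;u=np.array([np.cos(y),np.sin(y)])
delta([*(h-(.052)*u),.017],down(np.degrees(y)-180))
look("z7")
E
```

```text
t 13.85 q [ -3.4  32.9  97.   -0.   50.1 -99. ] pos [0.5009 0.0878 0.0192] F [-0.1  0.2 -1.7] w 0.025
shift units(start tool axes) [-0.277 -0.     0.055] norm 0.28  turn units [-0.001 -0.004  0.105]
```

View pics/z7.png

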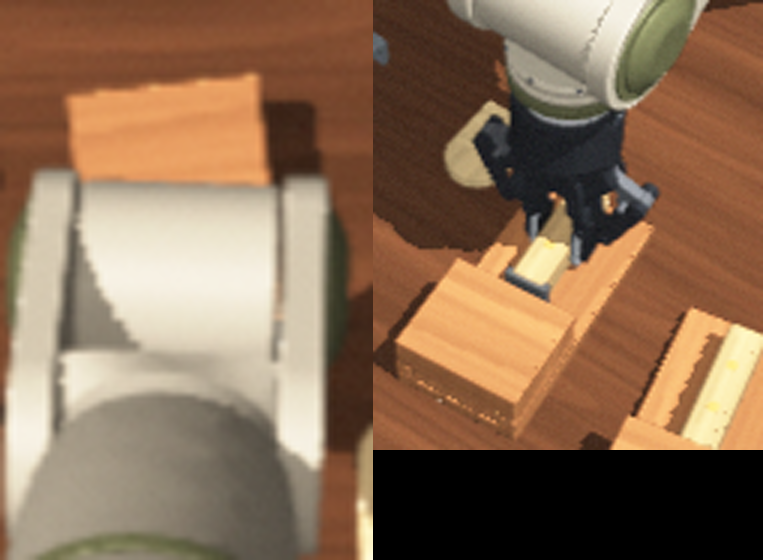

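Request:
jog_arm(plan=[[[0,0,0.03,0,0,0.1],[0,0,0.03,0,0,0],[0,0,0,0,0,0]]])

```text
time_s: 14.25
position: [0.4995, 0.0877, 0.0167]
tool_rot: [[-0.997, -0.083, -0.002], [-0.083, 0.997, -0.0], [0.002, 0.0, -1.0]]
ft_force: [-0.2, -0.0, -1.6]
grip_width: 0.025
```

Request:
jog_arm(plan=[[[-0.1,0,0,0,0,0],[-0.1,0,0,0,0,0],[-0.05,0,0,0,0,0],[0,0,0,0,0,0]]])

```text
time_s: 14.65
position: [0.5102, 0.0886, 0.0168]
tool_rot: [[-0.997, -0.083, -0.001], [-0.083, 0.997, -0.0], [0.001, -0.0, -1.0]]
ft_force: [-0.3, -0.7, -2.1]
grip_width: 0.0251
```

Request:
jog_arm(plan=[[[-0.05,0,0.02,0,0,0],[-0.03,0,0,0,0,0],[0,0,0,0,0,0]]])

```text
time_s: 14.95
position: [0.5114, 0.0888, 0.0157]
tool_rot: [[-0.997, -0.083, -0.006], [-0.083, 0.997, -0.0], [0.006, -0.0, -1.0]]
ft_force: [-7.0, -1.6, 1.5]
grip_width: 0.0252
```

Request:
jog_arm(plan=[[[-0.04,0,0.02,0,0,0],[0,0,0,0,0,0]]])

```text
time_s: 15.15
position: [0.5114, 0.0888, 0.0156]
tool_rot: [[-0.996, -0.083, -0.009], [-0.083, 0.997, -0.001], [0.009, -0.0, -1.0]]
ft_force: [-15.9, -3.7, 15.6]
grip_width: 0.025
```

Contact on both the ferrule stop (−16 N along x) and the floor (+16 N), at x=0.5114 against an expected 0.512. So it's home. I'll relax slightly, then open.

Request:
jog_arm(plan=[[[0.05,0,-0.025,0,0,0],[0,0,0,0,0,0]]])

```text
time_s: 15.35
position: [0.5114, 0.0888, 0.0161]
tool_rot: [[-0.997, -0.083, -0.004], [-0.083, 0.997, -0.0], [0.004, 0.0, -1.0]]
ft_force: [-6.0, -1.2, 1.7]
grip_width: 0.0253
```

Request:
jog_arm(plan=[[[0,0,0,0,0,0],[0,0,0,0,0,0],[0,0,0,0,0,0],[0,0,0,0,0,0],[0,0,-0.3,0,0,0],[0,0,-0.6,0,0,0],[0,0,-0.8,0,0,0],[0,0,-0.8,0,0,0],[0,0,-0.8,0,0,0],[0,0,-0.8,0,0,0]]], grip=0.2)

```text
time_s: 16.35
position: [0.5126, 0.0889, 0.1826]
tool_rot: [[-0.997, -0.083, -0.0], [-0.083, 0.997, -0.0], [0.0, -0.0, -1.0]]
ft_force: [-0.1, -0.1, -0.2]
grip_width: 0.051
```

```bash
python3 - <<'E'
from look import *
look("z8"); im,d=vision.get_image("wrist"); cv2.imwrite("pics/w8.png",im[:,:,::-1])
np.save("w8.npy",d)
# bar target
b=np.array([.5866,-.2297]);y=-.1228;u=np.array([np.cos(y),np.sin(y)])
print("hinge",b+.115*u,"bar",b-.1*u)
delta([*(b-.1*u),.25],down(np.degrees(y)+90))
E
```

```text
hinge [ 0.700734   -0.24378653] bar [ 0.48735304 -0.21745084]
t 16.5 q [ -3.2  21.3  83.8  -0.   74.8 -97.9] pos [0.5135 0.0889 0.1827] F [ 0.1 -0.4 -0. ] w 0.0511
shift units(start tool axes) [ 1.28  -7.579 -1.681] norm 7.87  turn units [ 0.017  0.021 11.843]
```

View pics/z8.png

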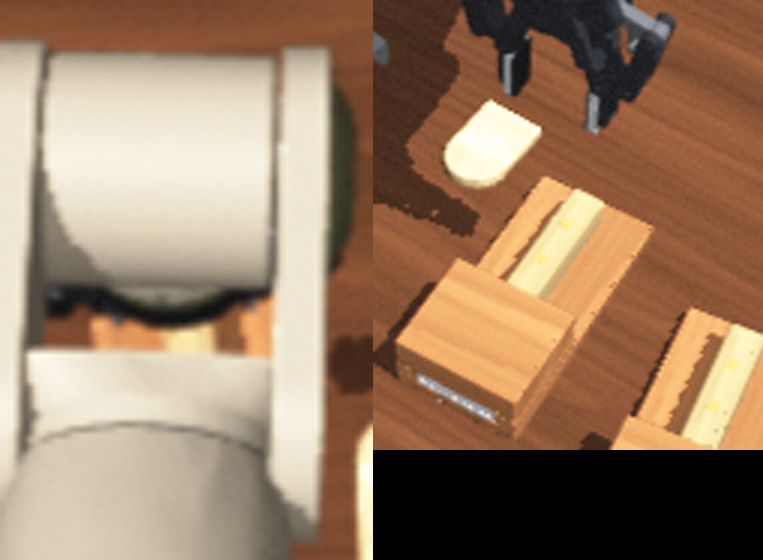

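View pics/w8.png

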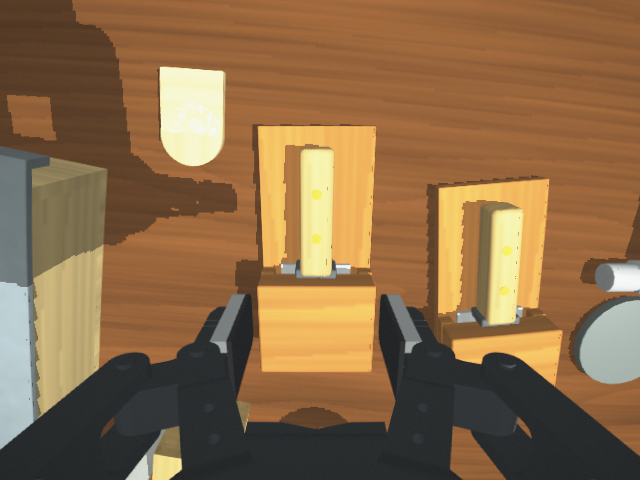

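The scraper is in the holder with its handle at (317,210), and its look matches the full holder. The offcut and other bystanders are unmoved. I'll check numerically that it's home.

```bash
python3 - <<'E'
from go import *
from scipy.optimize import least_squares
C=cam("wrist");a=.047
def T(p,m): return [p[0]+np.cos(p[2])*m[0]-np.sin(p[2])*m[1],p[1]+np.sin(p[2])*m[0]+np.cos(p[2])*m[1],m[2]]
obs=[((-.12,-a,.012),(258,127)),((-.12,a,.012),(376,126)),((0,-a,.052),(258,286)),((0,a,.052),(376,287)),((.08,-a,.052),(262,372)),((.08,a,.052),(373,374))]
f=lambda p:np.ravel([proj("wrist",T(p,m),C)[0]-uv for m,uv in obs])
p=least_squares(f,[.564,.093,.08],loss="soft_l1").x;print(p,np.round(f(p),1))
for m in((-.104,-.013,.04),(-.104,.013,.04),(-.104,0,.012),(0,0,.038),(-.008,-.017,.038),(-.008,.017,.038)): print(m,proj("wrist",T(p,m),C)[0].round(1))
im=cv2.imread("pics/w8.png")[110:300,240:400]; cv2.imwrite("pics/w8z.png",cv2.resize(im,None,fx=3,fy=3,interpolation=cv2.INTER_CUBIC))
E
```

```text
[0.56200388 0.09396129 0.08415814] [-0.7 -1.5  1.1 -0.7 -1.3  1.1  2.   0.  -0.6  2.3  0.2  0.2]
(-0.104, -0.013, 0.04) [299.4 148.5]
(-0.104, 0.013, 0.04) [335.2 148.5]
(-0.104, 0, 0.012) [317.2 146.1]
(0, 0, 0.038) [317.3 280. ]
(-0.008, -0.017, 0.038) [296.1 270.8]
(-0.008, 0.017, 0.038) [338.5 270.8]
```

View pics/w8z.png

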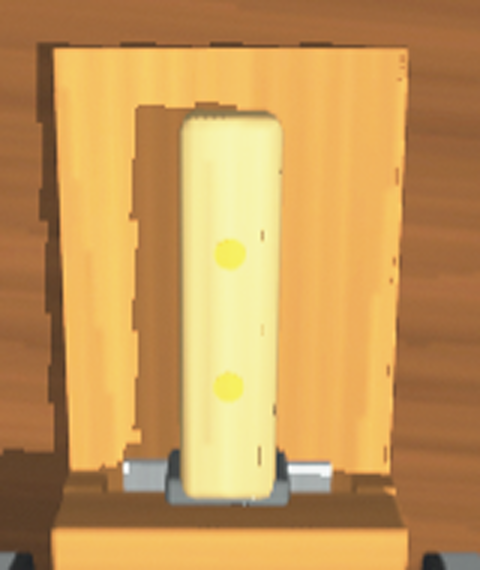

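Home confirmed: the handle end shows at row 148.3, with 148.5 predicted for home. On to the lid bar.

Request:
jog_arm(plan=[[[0.1,-0.7,-0.5,0,0,0],[0.15,-0.8,-0.4,0,0,0],[0.15,-0.9,-0.3,0,0,0],[0.15,-0.9,-0.2,0,0,0],[0.15,-0.9,-0.2,0,0,0],[0.15,-0.9,-0.1,0,0,0],[0.15,-0.9,0,0,0,0],[0.15,-0.9,0,0,0,0],[0.13,-0.68,0,0,0,0]]])

```text
time_s: 17.4
position: [0.4862, -0.2193, 0.2474]
tool_rot: [[-0.997, -0.081, -0.003], [-0.081, 0.997, 0.001], [0.003, 0.001, -1.0]]
ft_force: [0.2, 0.2, 0.2]
grip_width: 0.0511
```

Request:
jog_arm(plan=[[[0,0,0,0,0,1],[0,0,0,0,0,1],[0,0,0,0,0,1],[0,0,0,0,0,1],[0,0,0,0,0,1],[0,0,0,0,0,1],[0,0,0,0,0,1],[0,0,0,0,0,1],[0,0,0,0,0,1],[0,0,0,0,0,1]]])

```text
time_s: 18.4
position: [0.4866, -0.2173, 0.2474]
tool_rot: [[-0.147, 0.989, -0.003], [0.989, 0.147, 0.001], [0.002, -0.003, -1.0]]
ft_force: [-0.5, -0.1, -0.9]
grip_width: 0.0511
```

Request:
jog_arm(plan=[[[0,0,0,0,0,1],[0,0,0,0,0,0.84],[0,0,0,0,0,0]]])

```text
time_s: 18.7
position: [0.4867, -0.2173, 0.2475]
tool_rot: [[0.123, 0.992, -0.003], [0.992, -0.123, 0.001], [0.001, -0.003, -1.0]]
ft_force: [-0.5, -0.4, 0.1]
grip_width: 0.0511
```

```bash
python3 - <<'E'
from go import *
im,d=vision.get_image("wrist"); cv2.imwrite("pics/w9.png",im[:,:,::-1]);np.save("w9.npy",d)
m=np.zeros(d.shape,bool);m[:]=True
P,uv=cloud("wrist",d,m)
k=(P[:,2]>.135)&(P[:,2]<.155)&(np.abs(P[:,0]-.487)<.05)&(np.abs(P[:,1]+.217)<.09)
print(k.sum(), uv[k].min(0),uv[k].max(0)); B=P[k]; print(np.percentile(B[:,2],[5,50,95]),rect(B))
delta([.4874,-.2175,.25],down(-7.03+90))
E
```

```text
3041 [308 145] [326 318]
[0.14202074 0.14551473 0.14714525] (array([ 487.5, -217.5]), array([120.7,  11.8]), 82.83)
t 18.75 q [-36.8  19.5  75.2  -0.1  85.5 -29.9] pos [ 0.4867 -0.2173  0.2476] F [ 0.2 -0.8  0.9] w 0.0513
shift units(start tool axes) [-0.002  0.017 -0.059] norm 0.06  turn units [-0.019 -0.003  0.02 ]
```

View pics/w9.png

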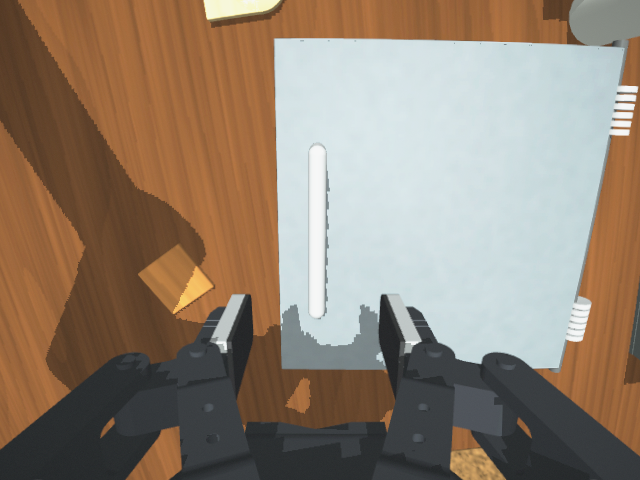

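The bar is at (317,230) in the wrist view, parallel to the tool x axis and centred between the fingers. Depth puts it at (0.4875, −0.2175), which agrees with the fit. Lowering and gripping.

Request:
jog_arm(plan=[[[0,0.02,0.5,-0.02,0,0.02],[0,0,0.8,0,0,0],[0,0,0.8,0,0,0],[0,0,0.5,0,0,0],[0,0,0.3,0,0,0],[0,0,0.16,0,0,0],[0,0,0,0,0,0]]])

```text
time_s: 19.45
position: [0.4876, -0.2175, 0.1253]
tool_rot: [[0.123, 0.992, 0.0], [0.992, -0.123, 0.0], [0.0, 0.0, -1.0]]
ft_force: [0.5, 0.4, 0.5]
grip_width: 0.0516
```

Request:
jog_arm(plan=[[[0,0,0,0,0,0],[0,0,0,0,0,0],[0,0,0,0,0,0],[0,0,0,0,0,0],[0,0,0,0,0,0],[0,0,0,0,0,0],[0,0,0,0,0,0]]], grip=-1, squeeze=40)

```text
time_s: 20.15
position: [0.487, -0.2177, 0.1265]
tool_rot: [[0.125, 0.992, -0.0], [0.992, -0.125, -0.001], [-0.001, -0.0, -1.0]]
ft_force: [-6.4, 0.1, 4.5]
grip_width: 0.0107
```

```bash
cat > lid.py <<'E'
from go import *
Hg=np.array([.7007,-.2438]);yb=-.1228;U=np.array([np.cos(yb),np.sin(yb),0]);Z=np.array([0,0,1.])
OFF=.0155
def bar(th): return np.r_[Hg,.1]+U*(-.215*np.cos(th)+.04*np.sin(th))+Z*(.215*np.sin(th)+.04*np.cos(th))
def state(s=None):
    s=s or env.observe();R=np.array(s["tool_rot"]);p=np.array(s["position"])-OFF*R[:,2]
    v=p-np.r_[Hg,.1]; a=-v@U; b=v[2]
    th=np.arctan2(b,a)-np.arctan2(.04,.215); return th,np.hypot(a,b),np.arctan2(-R[:,2]@U,-R[2,2])
def rot(phi):
    R0=down(np.degrees(yb)+90); return Ro.from_rotvec(phi*R0[:,0]).as_matrix()@R0
def rows(ths,phis,s=None):
    s=s or env.observe(); p=np.array(s["position"]);R=np.array(s["tool_rot"])
    for th,ph in zip(ths,phis):
        Rn=rot(ph);pn=bar(th)+OFF*Rn[:,2]
        d=R.T@(pn-p)/.04;rv=Ro.from_matrix(R.T@Rn).as_rotvec()/.15
        print("th%.3f"%th,np.r_[d,rv].round(3).tolist()); p,R=pn,Rn
E
python3 - <<'E'
from lid import *
s=env.observe();print("grip",s["grip_width"],s["position"],s["ft_force"],state(s))
im,d=vision.get_image("wrist"); cv2.imwrite("pics/w10.png",im[:,:,::-1])
t=np.linspace(0,.9,19)[1:]; rows(t,.35*t)
E
```

```text
grip 0.01067105195016632 [ 0.48702729 -0.21768222  0.12652347] [-6.36299354  0.1401621   4.51429631] (np.float64(0.008852472189054245), np.float64(0.21932483391346091), np.float64(0.00010321929745758313))
th0.050 [0.007, 0.056, -0.216, 0.116, 0.006, -0.016]
th0.100 [0.0, 0.059, -0.265, 0.117, -0.0, -0.0]
th0.150 [-0.0, 0.067, -0.263, 0.117, 0.0, 0.0]
th0.200 [-0.0, 0.076, -0.261, 0.117, -0.0, -0.0]
th0.250 [0.0, 0.084, -0.258, 0.117, 0.0, -0.0]
th0.300 [-0.0, 0.092, -0.255, 0.117, -0.0, -0.0]
th0.350 [-0.0, 0.101, -0.251, 0.117, 0.0, -0.0]
th0.400 [-0.0, 0.109, -0.248, 0.117, -0.0, 0.0]
th0.450 [0.0, 0.117, -0.244, 0.117, 0.0, 0.0]
th0.500 [-0.0, 0.125, -0.24, 0.117, -0.0, -0.0]
th0.550 [-0.0, 0.132, -0.235, 0.117, 0.0, 0.0]
th0.600 [0.0, 0.14, -0.231, 0.117, -0.0, -0.0]
th0.650 [-0.0, 0.147, -0.226, 0.117, -0.0, -0.0]
th0.700 [0.0, 0.155, -0.221, 0.117, -0.0, 0.0]
th0.750 [-0.0, 0.162, -0.215, 0.117, 0.0, -0.0]
th0.800 [-0.0, 0.169, -0.21, 0.117, -0.0, 0.0]
th0.850 [0.0, 0.175, -0.204, 0.117, 0.0, 0.0]
th0.900 [-0.0, 0.182, -0.198, 0.117, 0.0, 0.0]
```

View pics/w10.png

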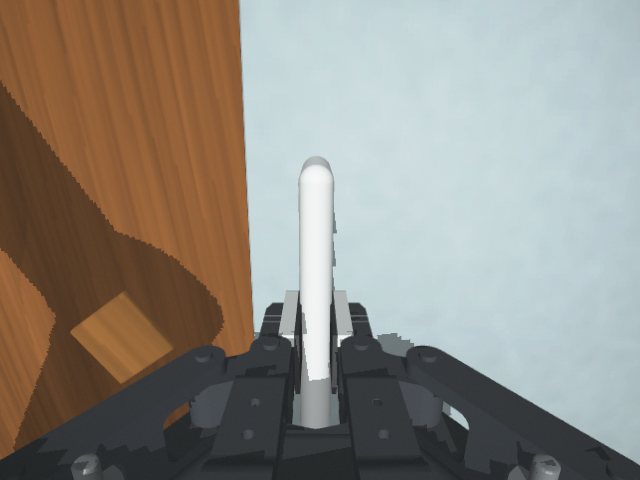

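The bar at (317,290) is gripped between the pads (10.7 mm measured). Starting to lift along the arc.

Request:
jog_arm(plan=[[[0,0.03,-0.13,0.06,0,0],[0,0.03,-0.13,0.06,0,0],[0,0.06,-0.26,0.12,0,0],[0,0.07,-0.26,0.12,0,0],[0,0.08,-0.26,0.12,0,0],[0,0.08,-0.26,0.12,0,0],[0,0.09,-0.25,0.12,0,0],[0,0.1,-0.25,0.12,0,0]]])

```text
time_s: 21.0
position: [0.5108, -0.2208, 0.1971]
tool_rot: [[0.126, 0.983, -0.13], [0.992, -0.125, 0.016], [-0.001, -0.131, -0.991]]
ft_force: [-10.8, -2.0, 2.2]
grip_width: 0.0103
```

```bash
python3 - <<'E'
from lid import *
s=env.observe();print("grip",s["grip_width"],s["position"],s["ft_force"],state(s))
t=np.arange(state(s)[0],.95,.05)[1:]; rows(t,state(s)[2]+.35*(t-state(s)[0]))
E
```

```text
grip 0.010342066280006322 [ 0.51076946 -0.2207621   0.19711311] [-10.78074185  -1.96682183   2.20269794] (np.float64(0.35221768255523367), np.float64(0.22018448959814022), np.float64(0.1316633770028315))
th0.402 [0.01, 0.141, -0.234, 0.117, 0.001, -0.022]
th0.452 [-0.0, 0.115, -0.245, 0.117, 0.0, -0.0]
th0.502 [0.0, 0.123, -0.241, 0.117, -0.0, 0.0]
th0.552 [-0.0, 0.131, -0.236, 0.117, 0.0, -0.0]
th0.602 [0.0, 0.138, -0.232, 0.117, -0.0, 0.0]
th0.652 [-0.0, 0.146, -0.227, 0.117, 0.0, -0.0]
th0.702 [-0.0, 0.153, -0.222, 0.117, -0.0, -0.0]
th0.752 [0.0, 0.16, -0.216, 0.117, 0.0, 0.0]
th0.802 [0.0, 0.167, -0.211, 0.117, -0.0, 0.0]
th0.852 [-0.0, 0.174, -0.205, 0.117, 0.0, -0.0]
th0.902 [-0.0, 0.18, -0.199, 0.117, -0.0, 0.0]
```

Request:
jog_arm(plan=[[[0,0.08,-0.24,0.12,0,0],[0,0.11,-0.24,0.12,0,0],[0,0.12,-0.24,0.12,0,0],[0,0.13,-0.24,0.12,0,0],[0,0.14,-0.23,0.12,0,0],[0,0.14,-0.23,0.12,0,0],[0,0.15,-0.22,0.12,0,0],[0,0,0,0,0,0]]])

```text
time_s: 21.8
position: [0.5579, -0.2269, 0.2567]
tool_rot: [[0.126, 0.96, -0.248], [0.992, -0.122, 0.029], [-0.002, -0.25, -0.968]]
ft_force: [-9.4, -0.7, 7.5]
grip_width: 0.0104
```

```bash
python3 - <<'E'
from lid import *
s=env.observe();print("grip",s["grip_width"],s["position"],s["ft_force"],state(s))
t=np.append(np.arange(state(s)[0],.96,.05)[1:],.98); rows(t,state(s)[2]+.35*(t-state(s)[0]))
im,d=vision.get_image("scene"); cv2.imwrite("pics/s11.png",im[:,:,::-1])
E
```

```text
grip 0.010435228866166461 [ 0.55785572 -0.22691624  0.25668655] [-9.42116819 -0.69097546  7.53182237] (np.float64(0.7029217283045335), np.float64(0.2215143170831499), np.float64(0.2526155765159023))
th0.753 [0.019, 0.217, -0.174, 0.117, 0.008, -0.026]
th0.803 [-0.0, 0.168, -0.211, 0.117, 0.0, 0.0]
th0.853 [-0.0, 0.174, -0.205, 0.117, -0.0, -0.0]
th0.903 [0.0, 0.181, -0.199, 0.117, -0.0, 0.0]
th0.953 [-0.0, 0.187, -0.193, 0.117, -0.0, 0.0]
th0.980 [0.0, 0.104, -0.102, 0.063, -0.0, -0.0]
```

View pics/s11.png

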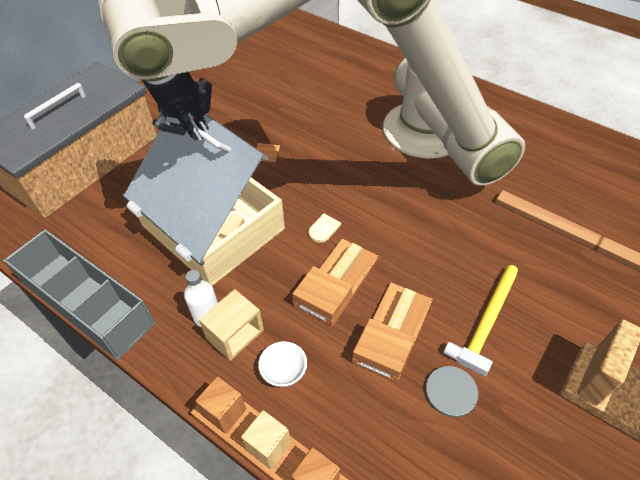

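The lid is about half raised, its plate running from (130,195) to (260,155) with the fingers on the bar at (200,125). I'll check the angle with a plane fit.

```bash
cat > ang.py <<'E'
from lid import *
def ang():
  for n in("scene","top"):
    im,d=vision.get_image(n); r=spotter.trace(n,"lid")
    for x in r[:1]:
      m=cv2.erode(x["pixels"].astype(np.uint8),np.ones((5,5)))>0
      P,_=cloud(n,d,m)
      if len(P)<200: continue
      rng=np.random.default_rng(0);best=None
      for _ in range(300):
        a,b,c=P[rng.choice(len(P),3,replace=False)];nn=np.cross(b-a,c-a);L=np.linalg.norm(nn)
        if L<1e-6: continue
        k=np.abs((P-a)@(nn/L))<.004
        if best is None or k.sum()>best.sum(): best=k
      Q=P[best];c=Q.mean(0);v=np.linalg.svd(Q-c,full_matrices=False)[2][2];v*=np.sign(v[2])
      print(n,round(x["score"],2),len(P),len(Q),"normal",v.round(3),"theta",np.arctan2(v@U,v[2]).round(4))
      # bench check of hinge line: plane offset
      print("   dist of hinge pt to plane",np.round(v@(np.r_[Hg,.1]-c),4))
  s=env.observe();print("kin",state(s),"F",np.round(s["ft_force"],1),"t",s["time_s"])
E
python3 -c "
from ang import *
ang()"
```

```text
scene 0.7 9585 9342 normal [ 0.627 -0.082  0.775] theta 0.6842
   dist of hinge pt to plane -0.0061
top 0.67 305 224 normal [-0.016 -0.023  1.   ] theta -0.0132
   dist of hinge pt to plane 0.0849
kin (np.float64(0.698537092317169), np.float64(0.22151512048336738), np.float64(0.2529309530581265)) F [-8.5 -0.8  6.6] t 22.05
```

```bash
python3 - <<'E'
from lid import *
for n in("scene","top"):
  m=np.load(f"m_{n}.npz");P,_=cloud(n,m["d"],cv2.erode(m["lid0"].astype(np.uint8),np.ones((5,5)))>0)
  for _ in range(8):
    c=np.median(P,0) if _==0 else P.mean(0); v=np.linalg.svd(P-c,full_matrices=False)[2][2];v*=np.sign(v[2]);r=(P-c)@v;P=P[np.abs(r)<max(.003,1.5*np.std(r))]
  print(n,len(P),"theta0",np.arctan2(v@U,v[2]),v, "hinge dist",v@(np.r_[Hg,.1]-c))
E
```

```text
scene 6653 theta0 -0.001191011681927735 [-1.20552036e-03 -4.43366458e-05  9.99999272e-01] hinge dist -0.005951957553575341
top 4823 theta0 -0.0017017584946873328 [-0.00157754  0.00111105  0.99999814] hinge dist -0.005297048749060108
```

Vision gives 0.685 rad and its bias at shut is about zero; kinematics gives 0.70. I'll trust vision and raise by about 0.3 more, easing the small radial bind.

Request:
jog_arm(plan=[[[0,0.07,-0.12,0.06,0,0],[0,0.14,-0.23,0.12,0,0],[0,0.16,-0.22,0.12,0,0],[0,0.17,-0.21,0.12,0,0],[0,0.17,-0.2,0.12,0,0],[0,0.12,-0.13,0.07,0,0],[0,0,0,0,0,0]]])

```text
time_s: 22.75
position: [0.6028, -0.2327, 0.2878]
tool_rot: [[0.126, 0.935, -0.333], [0.992, -0.119, 0.041], [-0.001, -0.335, -0.942]]
ft_force: [-1.4, -3.7, -1.7]
grip_width: 0.0101
```

```bash
python3 -c "
from ang import *
ang()
im,d=vision.get_image('scene'); cv2.imwrite('pics/s12.png',im[:,:,::-1])
"
```

```text
scene 0.7 9165 8922 normal [ 0.799 -0.104  0.592] theta 0.9376
   dist of hinge pt to plane -0.0061
top 0.6 1635 1329 normal [ 0.797 -0.1    0.596] theta 0.9323
   dist of hinge pt to plane -0.006
kin (np.float64(0.9514255379180461), np.float64(0.22285957230484796), np.float64(0.34166079335953553)) F [ 0.1 -5.9 -3.3] t 22.95
```

View pics/s12.png

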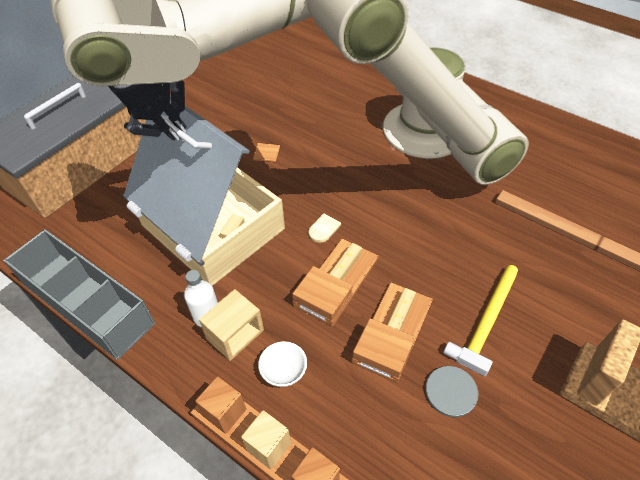

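Vision has the lid at 0.935. Raising another 0.06.

Request:
jog_arm(plan=[[[-0.02,0.1,-0.1,0.06,0,0],[0,0.1,-0.1,0.06,0,0],[0,0.06,-0.06,0.03,0,0],[0,0,0,0,0,0]]])

```text
time_s: 23.4
position: [0.6157, -0.2344, 0.2939]
tool_rot: [[0.125, 0.927, -0.354], [0.992, -0.117, 0.044], [-0.0, -0.356, -0.934]]
ft_force: [-0.3, -1.1, -2.1]
grip_width: 0.0104
```

```bash
python3 -c "
from ang import *
ang()
"
```

```text
scene 0.55 9013 8668 normal [ 0.836 -0.109  0.538] theta 1.0031
   dist of hinge pt to plane -0.0061
top 0.93 1349 1035 normal [ 0.834 -0.106  0.541] theta 0.9991
   dist of hinge pt to plane -0.006
kin (np.float64(1.0191800486298532), np.float64(0.22320621217170764), np.float64(0.3643667232283288)) F [ 1.  -0.4 -3. ] t 23.6
```

Vision gives 1.00 rad from both cameras, so the lid is past balance. Easing it back about 0.22.

Request:
jog_arm(plan=[[[0,-0.05,0.05,-0.03,0,0],[0,-0.09,0.09,-0.06,0,0],[0,-0.09,0.1,-0.06,0,0],[0,-0.09,0.1,-0.06,0,0],[0,-0.09,0.1,-0.06,0,0],[0,-0.09,0.1,-0.06,0,0],[0,-0.08,0.1,-0.06,0,0],[0,-0.08,0.1,-0.06,0,0],[0,-0.05,0.06,-0.03,0,0],[0,0,0,0,0,0]]])

```text
time_s: 24.6
position: [0.5782, -0.2295, 0.2735]
tool_rot: [[0.125, 0.95, -0.286], [0.992, -0.12, 0.036], [-0.0, -0.288, -0.958]]
ft_force: [-0.9, 1.5, 2.4]
grip_width: 0.0104
```

```bash
python3 -c "
from ang import *
ang()
im,d=vision.get_image('scene'); cv2.imwrite('pics/s13.png',im[:,:,::-1])
im,d=vision.get_image('wrist'); cv2.imwrite('pics/w13.png',im[:,:,::-1])
"
```

```text
scene 0.91 9493 9255 normal [ 0.714 -0.093  0.694] theta 0.8038
   dist of hinge pt to plane -0.006
top 0.59 1778 1551 normal [ 0.712 -0.09   0.696] theta 0.8009
   dist of hinge pt to plane -0.0059
kin (np.float64(0.8251934911722427), np.float64(0.22268041212860473), np.float64(0.2927648064793668)) F [-3.7  2.3  5.9] t 24.8
```

View pics/s13.png

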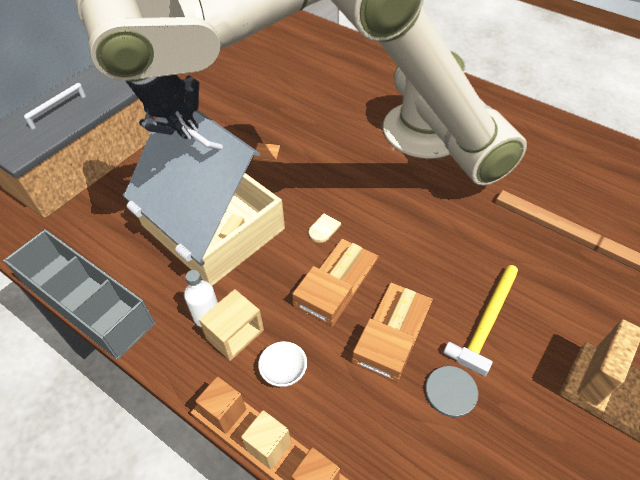

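View pics/w13.png

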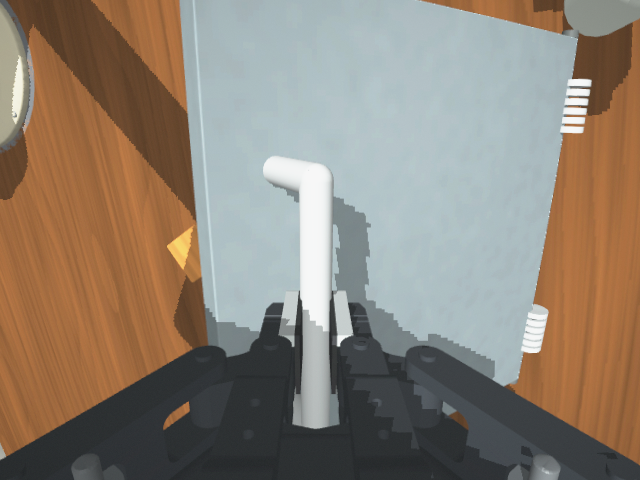

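The lid is held at about 0.80 by vision and 0.825 by kinematics, with the bar well seated between the pads at (317,320). I'll go down a touch more for margin, then let it settle.

Request:
jog_arm(plan=[[[0,-0.04,0.04,-0.03,0,0],[0,-0.04,0.04,-0.03,0,0],[0,0,0,0,0,0],[0,0,0,0,0,0],[0,0,0,0,0,0],[0,0,0,0,0,0],[0,0,0,0,0,0]]])

```text
time_s: 25.6
position: [0.5747, -0.2291, 0.271]
tool_rot: [[0.125, 0.952, -0.278], [0.992, -0.12, 0.035], [0.0, -0.28, -0.96]]
ft_force: [-2.6, 5.1, 4.1]
grip_width: 0.0103
```

```bash
python3 -c "
from ang import *
ang(); ang()
print(env.observe()['grip_width'],np.round(env.observe()['qvel'],2))
im,d=vision.get_image('top'); cv2.imwrite('pics/t14.png',im[:,:,::-1])
"
```

```text
scene 0.65 9605 9374 normal [ 0.7   -0.091  0.709] theta 0.7833
   dist of hinge pt to plane -0.006
top 0.73 1894 1660 normal [ 0.698 -0.088  0.711] theta 0.7797
   dist of hinge pt to plane -0.006
kin (np.float64(0.8040522549395817), np.float64(0.22262154471346474), np.float64(0.28374426416907184)) F [-1.1  4.6  4.9] t 25.8
scene 0.63 9672 9424 normal [ 0.7   -0.09   0.708] theta 0.7836
   dist of hinge pt to plane -0.006
top 0.85 1921 1706 normal [ 0.697 -0.088  0.712] theta 0.779
   dist of hinge pt to plane -0.0061
kin (np.float64(0.8040869567817868), np.float64(0.22263496583137068), np.float64(0.28372891838833997)) F [-1.9  5.1  5.4] t 26.0
0.01028713684532731 [ 0.03  0.02  0.   -0.06 -0.08 -0.02]
```

View pics/t14.png

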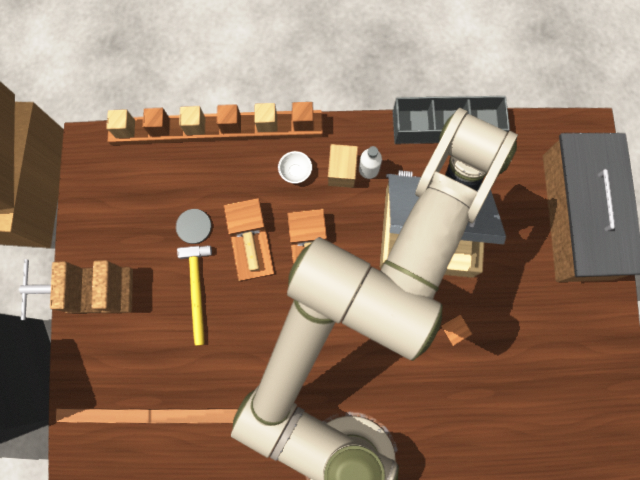

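The lid is steady at 0.78 rad, and the visible bystanders are where they were (glue (371,163), frame (343,165), dish (295,167), hammer (195,295), square offcut (457,330)). Handing in.

```bash
python3 -c "
from rig import close_job
print(close_job())"
```

```text
the job is handed in; nothing more can be done
None
```

The scraper is fully home in the empty holder and released. The lid was raised past its balance point, eased back, and is held still by the bar at about 0.78 rad. I handed the job in at about 26 s of the 67 s; it gives no verdict.

- **Scraper:** It went in blade first until the ferrule touched the block (16 N along the slot) and the blade touched the floor. The wrist picture after release put the handle end at row 148.3, against 148.5 predicted for home.
- **Lid:** It peaked at 1.00 rad by plane fits from both cameras and never swung open. The final fits, repeated while still, gave 0.783 (scene camera) and 0.779 (top camera).
- **Disagreement:** The arm's own position put the lid about 0.02 rad higher, at 0.80 at the end and 1.02 at the peak. It also put the bar about 4 mm farther from the hinge than the given dimensions. I trusted the cameras, because their error was nearly zero with the lid shut. Either reading is inside the 0.70–0.86 range.
- **Forces and bystanders:** The highest wrist force at my readings was about 23 N, during the push home. In the last pictures the bystanders looked unmoved. I compared them by eye only. The arm hid the plywood offcut in the last top view; in the scene view just before, it was in place.

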